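Dispense one rubber heel and slide it to the job mat

TASK

Press the red plunger of the heel dispenser once, all the way down, and let it come back up, so that a single heel is pushed out onto the bench. Then, without picking it up, push that heel across the bench with the fingertips until it lies wholly on the round green mat. Leave the other heels in the dispenser, and do not disturb the other things on the bench.

Things in the scene. Friction and masses are not known exactly. Their poses are not given: they have to be found in the camera images.
- dispenser: green heel dispenser bolted to the bench, 148 long, 60 wide, 46 tall without plunger. Origin: on the bench under the magazine, an open-topped shaft with three stacked heels. Heels come out along its x axis; z up. It spans x -114 (rear) to +33.5 (clear front wall, exit slot below), y -30 to 30. After a full press the heel lies on the bench with heel1_mid at about x +80, y 0, nose along x
- plunger (a joint): red plunger's travel in m, straight down: 0 up, 0.030 fully pressed (hard stop). A spring lifts it by itself when let go. It takes about 4 N to start and 6 to 8 N near the bottom. A steel pusher inside moves out at bench level 2.8 times as far, and draws back as the plunger rises. Every full press pushes out one more heel
- plunger_top (a point): centre of the top face of the plunger's round red knob (42 across, 10 thick), 98 above the bench when up, at x -62, y 0 of the dispenser; it goes down with the knob
- heel1_mid (a point): the lowest heel of the stack, the one that comes out: a cream rubber D, 44 long, 44 wide, 12 thick, about 26 g. The point is 6 above its underside, at the centre of the circle (55 across) that just encloses the D: 16.5 ahead of the straight edge, 27.5 behind the round nose. x points to the nose, z up
- heel1: the same heel; origin at its underside, straight below heel1_mid, same axes
- heel2: second heel of the stack, alike; it drops 12 when the first has gone. Must stay in the dispenser
- heel3: third heel of the stack, alike. Must stay in the dispenser
- green_mat: round green mat, 124 across, flush with the bench (no step); origin at its centre on the bench. It lies left or right of the dispenser. (A yellow mat alike lies on the other side and is not used)
- shoe: black shoe, 300 long, 95 high, standing upright on the left; leave alone (origin on its underside)
- hammer: hammer lying on the right, near the robot; leave alone (origin on its underside)
- glue_jar: amber glue jar, 64 across, 95 tall, on the right near the robot; leave alone (origin on its underside)
- polish_tin: dark flat polish tin, 76 across, 28 tall, on the left near the robot; leave alone (origin on its underside)
- nail_cup: small aluminium cup, 72 across, 45 tall, beyond the dispenser; leave alone (origin on its underside)
- brush: brush lying across, far left; leave alone (origin on its underside)
- tape_roll: blue ring (roll), 90 across, 24 tall, lying flat, on the right; leave alone (origin on its underside)
Mind the look-alikes: they are no part of the job. Leave any brown or yellow look-alike of the dispenser alone.

How it is judged:
On the way, in this order (a step that is already met when the one before it is completed fails the run):
1. the plunger is pressed fully down and the heel has been pushed out (value of joint plunger above 0.026 m and x of heel1_mid in the frame of dispenser above 0.062 m), for 0.05 s.
2. the plunger has come back up, the heel lying on the bench in front of the dispenser (value of joint plunger below 0.004 m and x of heel1_mid in the frame of dispenser above 0.062 m and height (world z) of heel1 below 0.004 m), for 0.1 s.
3. the heel lies wholly on the green mat (horizontal distance between heel1_mid and green_mat below 0.036 m and height (world z) of heel1 below 0.004 m), for 0.2 s.
At the end, for the whole second after the job is handed in: the heel lies flat and at rest on the bench with heel1_mid within 36 mm (level) of the green mat's centre, the plunger is up (under 4 mm), and the other two heels are in the dispenser (moved less than 25 mm) (all of step 3 and linear speed of heel1 below 0.02 m/s and value of joint plunger below 0.004 m and distance of each of heel2, heel3 from where it was at the start of the episode below 0.025 m); the robot touches nothing.
It fails at once if the heel is lifted (more than 15 mm off the bench) (height (world z) of heel1 above 0.015 m).
It fails at once if another heel leaves the dispenser (moved more than 25 mm) (not (distance of heel2 from where it was at the start of the episode below 0.025 m) or not (distance of heel3 from where it was at the start of the episode below 0.025 m)).
It fails at once if another thing on the bench is moved by more than 20 mm (distance of any of shoe, hammer, glue_jar, polish_tin, nail_cup, brush, tape_roll from where it was at the start of the episode above 0.02 m).
It also fails if it takes over 64 s, if anything falls off the work surface, if the arm or the gripper's body presses on something with over 40 N, if the wrist force passes 120 N, or if a joint passes its speed limit or range.

ROBOT

A 7-joint arm with a two-finger parallel gripper is mounted at the origin on the work surface. World frame = base frame: x ahead of the robot, y to its left, z up, the work surface at z = 0. Lengths are in m, angles in rad, forces in N, time in s.
With the tool pointing down it reaches from about 0.4 to 0.875 m from the base axis. Payload 6.5 kg.
Tool frame: the origin (TCP) lies midway between the tips of the shut fingers; the grasp point (between the pads) lies 19 mm behind it (env.grasp_offset is the distance from the TCP to the grasp point, in m); z points along the fingers, y is the line along which they close (so a half turn about z gives the same grasp; the last joint's range is limited). The gripper opens to 85 mm and grips with 20 to 120 N. Pads are 22 mm wide; open, the fingers measure 114 mm over their backs; the gripper's body (76 mm by 85 mm) begins 54 mm behind the grasp point. The pads swing forward as they close: fully open they stand 13 mm farther back than shut.
Start: joints at [1.056, 0.536, -0.004, 1.538, 0.003, 1.067, -0.071], TCP at [0.282, -0.586, 0.205] pointing down, gripper open.
Joint ranges: [-2.7, 2.7], [-0.37, 2.16], [-1.27, 1.26], [0.24, 2.4], [-1.31, 4.45], [0.19, 1.91], [-2.76, 2.76]. Speed limits (rad/s): [2.39, 2.39, 3.14, 3.14, 3.14, 3.14, 3.14].

INTERFACE

Orientations are given as a unit quaternion [w, x, y, z].
In Python, from bench import env gives the robot as it stands. The module is installed in compiled form; this text tells all that it offers.
- The arm moves only by the tool send_rows, never from a script. Its argument "motion" is a list of rows, each a list of 7 numbers: the opening, from 0 (shut) to 1 (fully open), then the shift along the tool's x, y, z in m, then the turn, a rotation vector about the tool's x, y, z in rad. In form: [[grip, dx, dy, dz, rx, ry, rz], ...]. A call has 1 to 8 rows; each row is the pose to reach, as a shift and turn from the pose commanded when the call began, along the tool's axes at that moment; what a row does not reach only later rows make up. A row lasts 1/8 s, in which the tool goes at most 62.5 mm and 10.7 degrees, less where a joint would pass 70% of its speed; a pose out of reach is approached as far as the arm can. A call with a gripper value outside its range is refused whole. The fingers move at their own pace and stop on an object; "grip_force" is the grip in N (left out, the last holds). Time passes only in rows, so rows that repeat a pose let the fingers close. It gives the time, the measured TCP pose, the force, the opening and the grip force at its end, in the units of the state.
- env.state(): the state, without advancing time (a new reading comes with each control period).
- env.snapshot(name): name is "side" or "top" or "wrist"; returns the picture (480x640x3 uint8, red, green, blue); there is no depth.
- env.calibration(name): a dict with "camera_matrix" (3x3 intrinsics, pixels), "rvec" (rotation vector, rad) and "tvec" (3), from world to camera coordinates, as OpenCV has them. Camera axes: x right, y down, z forward; pixel columns grow to the right and rows downward; lengths in m; the calibration is good to about 2 mm. The wrist camera is an equidistant fisheye: a pixel r from the principal point sees the ray r / f radians off the axis. A picture is of the moment at which its call begins: read the wrist's pose just before it. calibration takes no time and is no camera call; for the wrist camera it gives the pose at the moment of the call.
- env.sign_off(): hands the job in; it is judged then, once.
The state is a dict: "time_s": time; "joint_pos": joint angles; "joint_velocities": joint speeds; "joint_torque": joint torques, N m; "eef_pos": TCP position; "eef_rot": TCP orientation; "force": force on the tool from outside, world axes, zero at the start; "ft_torque": the same for the moment, N m; "gripper_width": opening from 0.0 (shut) to 1.0 (fully open); "gripper_force": force on a finger pad.
Only numpy, scipy, OpenCV 4.12 (cv2) and the standard library are available. Lean on these libraries where they do the work, as an engineer would, in place of code of your own. Each camera call takes 0.05 s, during which the arm holds its last target. There are 200 camera calls.

## Working session

There is one attempt and no reset: what is moved stays moved. The work goes in short steps, Python scripts to look and compute and a tool call to move; the robot and the scene stay as the last step left them, time stands still between calls to the robot, and variables do not carry over. Pictures are saved under pics/ and viewed, at most 10 in all, crops included, and the job is handed in when it is done.

Besides the shell and the picture viewer there is one more tool, called after "Request:" as name(argument=value, ...) on one line, values as JSON. send_rows: Moves the arm, as the interface text tells. Its arguments: {"type":"object","properties":{"motion":{"type":"array"},"grip_force":{"type":"number"}},"required":["motion"]}

```bash
mkdir -p pics; python3 - <<'E'
from bench import env
import cv2
for n in("top","side"):
    cv2.imwrite(f"pics/{n}0.png",env.snapshot(n)[:,:,::-1]); print(n,env.calibration(n))
s=env.state();print(s["eef_pos"],s["eef_rot"],s["time_s"])
E
```

```text
top {'camera_matrix': array([[558.20607935,   0.        , 320.82463291],
       [  0.        , 558.20607935, 239.89988002],
       [  0.        ,   0.        ,   1.        ]]), 'rvec': array([ 2.15723654, -2.11617732,  0.16117108]), 'tvec': array([0.01704315, 0.54526947, 1.31045911])}
side {'camera_matrix': array([[569.93865478,   0.        , 316.21867593],
       [  0.        , 569.93865478, 235.410852  ],
       [  0.        ,   0.        ,   1.        ]]), 'rvec': array([ 0.41664194, -2.57313389,  1.4267411 ]), 'tvec': array([0.51553365, 0.16562373, 1.04012811])}
[ 0.28176519 -0.58512079  0.20421141] [-7.15720899e-04  9.74921389e-01  2.22548255e-01 -2.17954484e-04] 0.1
```

View pics/top0.png

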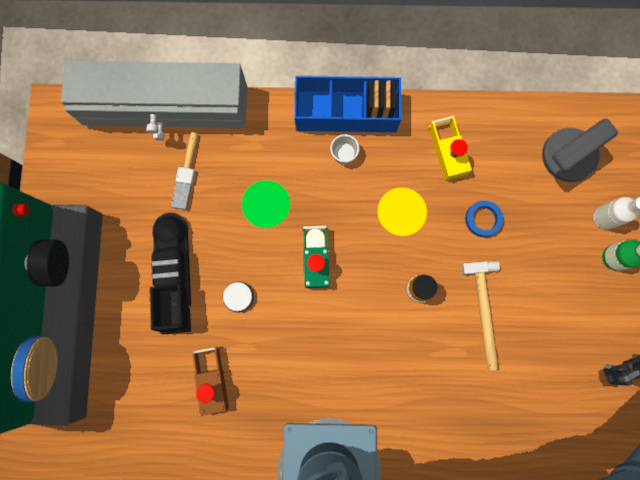

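View pics/side0.png

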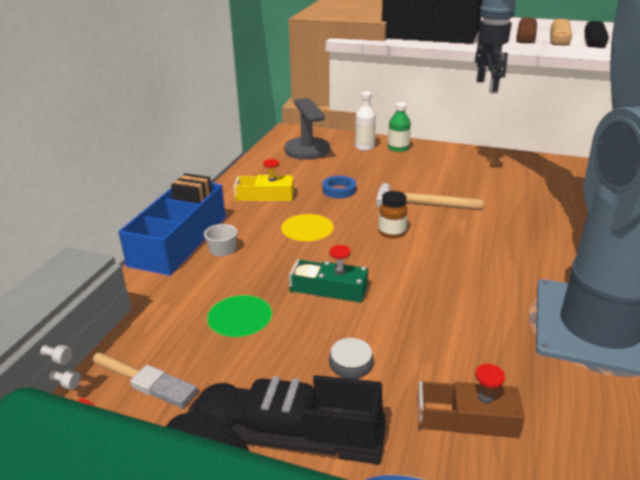

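The top view shows three dispensers: green with its knob at (316,263), brown at (205,393) and yellow at (458,148). The green one is the job: it is dark green, with a cream heel at (316,238). The green mat is at (266,204), and the yellow mat at (402,211) is not used. I'll measure these and confirm with a crop.

```bash
cat > h.py <<'E'
import numpy as np, cv2
from bench import env
def ray(n,uv,z):
    c=env.calibration(n);R=cv2.Rodrigues(np.array(c["rvec"]))[0];t=np.array(c["tvec"]).ravel();K=c["camera_matrix"]
    d=R.T@np.linalg.inv(K)@np.array([*uv,1.]);o=-R.T@t
    return (o+d*(z-o[2])/d[2])
def blobs(img,lo,hi,box=None,amin=30):
    m=cv2.inRange(cv2.cvtColor(img,cv2.COLOR_RGB2HSV),lo,hi)
    if box: k=np.zeros_like(m);x0,y0,x1,y1=box;k[y0:y1,x0:x1]=1;m*=k
    n,l,s,c=cv2.connectedComponentsWithStats(m)
    return [(c[i],s[i,4],s[i,:4],l==i) for i in range(1,n) if s[i,4]>=amin]
E
python3 - <<'E'
from h import *
for n in("top","side"):
    im=cv2.imread(f"pics/{n}0.png")[:,:,::-1].copy()
    for b in blobs(im,(55,200,150),(75,255,255),amin=300): print(n,"mat",b[0].round(1),b[1],ray(n,b[0],0).round(4))
    for b in blobs(im,(0,200,150),(6,255,255)): print(n,"knob",b[0].round(1),b[1],b[2],ray(n,b[0],.097).round(4))
im=cv2.imread("pics/top0.png")[:,:,::-1].copy()
for b in blobs(im,(15,10,170),(50,110,255),(295,215,340,300),10): print("cream",b[0].round(1),b[1],b[2],ray("top",b[0],.036).round(4))
m=cv2.inRange(cv2.cvtColor(im,cv2.COLOR_RGB2HSV),(60,120,40),(95,255,160))
k=np.zeros_like(m);k[220:300,295:340]=m[220:300,295:340]
p=np.argwhere(k>0)[:,::-1].astype(np.float32);r=cv2.minAreaRect(p);q=cv2.boxPoints(r);print("rect",r)
for u in q: print(u.round(1),ray("top",u,.046).round(4))
cv2.imwrite("pics/crop0.png",cv2.resize(im[170:310,220:420,::-1],None,fx=4,fy=4,interpolation=cv2.INTER_CUBIC))
E
```

```text
top mat [265.5 203.6] 1728 [0.6419 0.1696 0.    ]
top knob [458.7 147.2] 207 [451 140  17  16] [ 0.7663 -0.2976  0.097 ]
top knob [ 20.  208.8] 59 [ 17 204   7  11] [0.5971 0.7364 0.097 ]
top knob [315.7 262.2] 236 [307 254  18  17] [0.4839 0.0379 0.097 ]
top knob [204.7 392.8] 276 [196 384  18  19] [0.1859 0.2795 0.097 ]
side mat [239.1 315.6] 1853 [0.6392 0.1754 0.    ]
side knob [270.7 162.7] 102 [264 159  15   9] [ 0.7618 -0.2865  0.097 ]
side knob [339.4 251.1] 215 [330 245  20  13] [0.4808 0.0468 0.097 ]
side knob [489.9 375. ] 528 [476 364  29  23] [0.1846 0.2874 0.097 ]
side knob [ 84.6 400.8] 32 [ 79 399  13   5] [0.705  0.5078 0.097 ]
cream [314.8 236.3] 361 [303 225  24  23] [0.5545 0.0425 0.036 ]
rect ((315.60205078125, 257.745361328125), (58.57588195800781, 23.839021682739258), 87.39744567871094)
[302.4 229. ] [0.5702 0.0728 0.046 ]
[326.2 227.9] [0.574  0.0151 0.046 ]
[328.8 286.5] [0.4322 0.0062 0.046 ]
[305.  287.5] [0.4285 0.0629 0.046 ]
```

View pics/crop0.png

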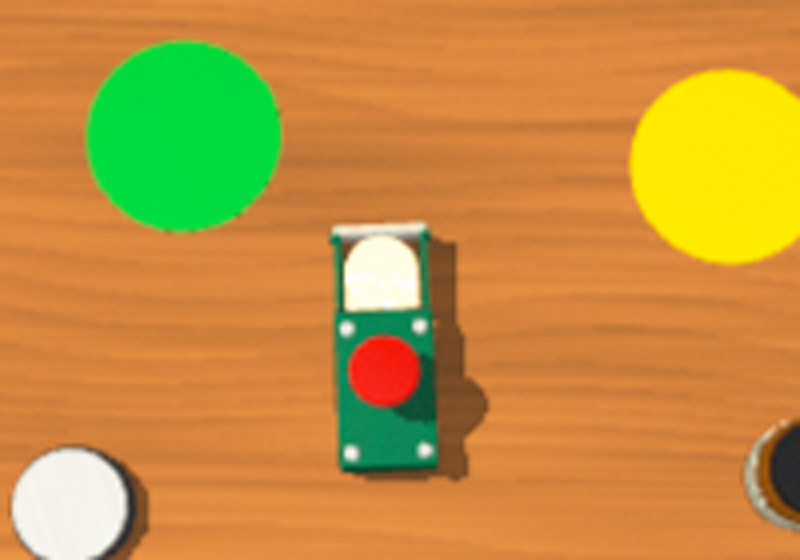

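The crop confirms the dark-green dispenser: cream heel in the shaft, red knob, and its front pointing away from the robot towards +x. It is yawed about 3.8°. The knob is near (0.483, 0.041) and the mat near (0.640, 0.172). Next I move above the knob with the fingers shut.

Request:
send_rows(motion=[[0,0.453,-0.477,0,0,0,0.383],[0,0.453,-0.477,0,0,0,0.383],[0,0.453,-0.477,0,0,0,0.383],[0,0.453,-0.477,0,0,0,0.383],[0,0.453,-0.477,0,0,0,0.383],[0,0.453,-0.477,0,0,0,0.383],[0,0.453,-0.477,0,0,0,0.383],[0,0.453,-0.477,0,0,0,0.383]])

```text
time_s: 1.1
eef_pos: [0.4351, -0.1077, 0.205]
eef_rot: [0.0, 0.999, 0.033, 0.0]
force: [1.3, -0.8, -0.2]
gripper_width: -0.0
gripper_force: 0.0
```

```bash
cat >> h.py <<'E'
from scipy.spatial.transform import Rotation as Ro
def goto(p,yaw):
    "tool-frame shift and rz to reach world p with tool x at yaw, tool down"
    s=env.state();w,x,y,z=s["eef_rot"];R=Ro.from_quat([x,y,z,w])
    T=Ro.from_matrix([[np.cos(yaw),np.sin(yaw),0],[np.sin(yaw),-np.cos(yaw),0],[0,0,-1]])
    print("t",s["time_s"],"at",np.round(s["eef_pos"],4),"F",np.round(s["force"],1),"shift",R.inv().apply(np.array(p)-s["eef_pos"]).round(4),"turn",(R.inv()*T).as_rotvec().round(3))
E
python3 -c "
from h import *
goto([.483,.041,.2],.066)"
```

```text
t 1.1 at [ 0.4351 -0.1077  0.205 ] F [ 1.3 -0.8 -0.2] shift [ 0.0576 -0.1452  0.005 ] turn [ 0. -0. -0.]
```

Request:
send_rows(motion=[[0,0.0576,-0.145,0,0,0,0],[0,0.0576,-0.145,0,0,0,0],[0,0.0576,-0.145,0,0,0,0],[0,0.0576,-0.145,0,0,0,0],[0,0.0576,-0.145,0,0,0,0]])

```text
time_s: 1.72
eef_pos: [0.4823, 0.0378, 0.2046]
eef_rot: [0.0, 0.999, 0.032, -0.001]
force: [0.4, -0.8, 0.1]
gripper_width: 0.002
gripper_force: 0.0
```

```bash
cat >> h.py <<'E'
def wray(c,uv,z):
    K=c["camera_matrix"];R=cv2.Rodrigues(np.array(c["rvec"]))[0];t=np.array(c["tvec"]).ravel()
    a=(np.array(uv)-K[:2,2])/[K[0,0],K[1,1]];r=np.hypot(*a)
    d=R.T@np.array([*(np.sin(r)*a/r),np.cos(r)]);o=-R.T@t
    return o+d*(z-o[2])/d[2]
E
python3 - <<'E'
from h import *
goto([.483,.041,.2],.066)
c=env.calibration("wrist");im=env.snapshot("wrist");cv2.imwrite("pics/w1.png",im[:,:,::-1])
print(c["camera_matrix"][0,0])
for b in blobs(im,(55,200,120),(75,255,255),amin=300): print("mat",b[0].round(1),b[1:3],wray(c,b[0],0).round(4))
for b in blobs(im,(0,200,120),(6,255,255)): print("knob",b[0].round(1),b[1:3],wray(c,b[0],.097).round(4))
for b in blobs(im,(15,5,150),(50,110,255)): print("cream",b[0].round(1),b[1:3],wray(c,b[0],.036).round(4))
E
```

```text
t 1.725 at [0.4823 0.0378 0.2046] F [ 0.4 -0.8  0.1] shift [ 0.0009 -0.0032  0.0046] turn [ 0.001  0.001 -0.001]
371.64829954431775
mat [201.9  47.1] (np.int32(9334), array([146,   0, 113, 101], dtype=int32)) [0.6344 0.1682 0.    ]
knob [318.3 224.2] (np.int32(2079), array([293, 199,  52,  51], dtype=int32)) [0.4814 0.0392 0.097 ]
cream [41.  11.1] (np.int32(331), array([29,  0, 26, 24], dtype=int32)) [0.6941 0.361  0.036 ]
cream [319.5 106. ] (np.int32(271), array([292, 104,  56,   5], dtype=int32)) [0.574  0.0445 0.036 ]
cream [319.3 136.4] (np.int32(2115), array([295, 110,  49,  49], dtype=int32)) [0.5463 0.0428 0.036 ]
cream [294.3 175.4] (np.int32(45), array([290, 171,   9,   9], dtype=int32)) [0.5091 0.0634 0.036 ]
cream [343.8 175.4] (np.int32(42), array([340, 171,   9,   9], dtype=int32)) [0.5121 0.018  0.036 ]
cream [623.9 229.3] (np.int32(376), array([608, 220,  32,  20], dtype=int32)) [ 0.4867 -0.3385  0.036 ]
cream [142.8 265.3] (np.int32(2297), array([116, 237,  54,  58], dtype=int32)) [0.4073 0.2232 0.036 ]
cream [295.4 254.7] (np.int32(41), array([292, 251,   8,   8], dtype=int32)) [0.4315 0.0587 0.036 ]
cream [342.3 255.2] (np.int32(34), array([339, 252,   8,   7], dtype=int32)) [0.434  0.0131 0.036 ]
cream [104.4 358.8] (np.int32(66), array([ 90, 358,  29,   3], dtype=int32)) [0.2679 0.3042 0.036 ]
```

View pics/w1.png

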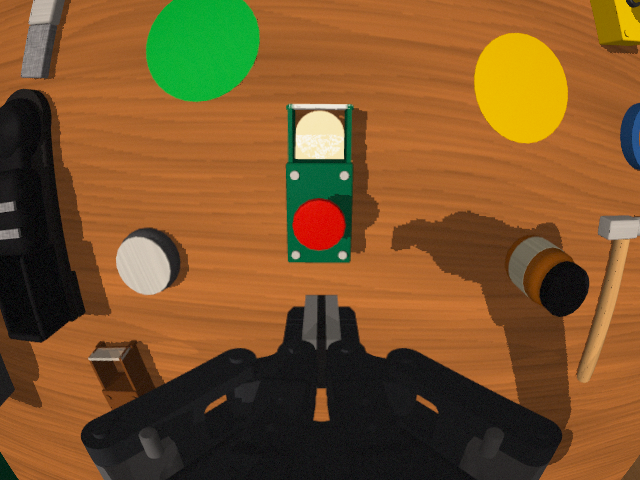

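The wrist view puts the knob at (318,224), or (0.4815, 0.039), almost directly under the TCP. The dispenser is upright in the picture, so the yaw of about 0.06 rad holds. I'll press down.

Request:
send_rows(motion=[[0,0,-0.001,0.05,0,0,0],[0,0,-0.001,0.09,0,0,0],[0,0,-0.001,0.102,0,0,0],[0,0,-0.001,0.108,0,0,0],[0,0,-0.001,0.114,0,0,0],[0,0,-0.001,0.12,0,0,0],[0,0,-0.001,0.126,0,0,0],[0,0,-0.001,0.13,0,0,0]])

```text
time_s: 2.78
eef_pos: [0.4828, 0.0399, 0.0748]
eef_rot: [0.0, 0.999, 0.033, 0.0]
force: [-0.2, -0.2, 0.2]
gripper_width: 0.001
gripper_force: 0.0
```

The force reads only 0.2 N at z = 0.075, where a pressed knob should give about 6 N, so I'll look.

```bash
python3 - <<'E'
from h import *
goto([.4815,.039,.2],.06)
c=env.calibration("wrist");im=env.snapshot("wrist")
for b in blobs(im,(0,200,120),(6,255,255)): print("knob",b[0].round(1),b[1:3],wray(c,b[0],.097).round(4),wray(c,b[0],.075).round(4))
s=env.snapshot("side")
for b in blobs(s,(0,200,150),(6,255,255)): print("side knob",b[0].round(1),b[1],b[2])
a=cv2.resize(im[60:400,150:490],(400,400));d=cv2.resize(s[170:330,240:400],(400,400),interpolation=cv2.INTER_CUBIC)
cv2.imwrite("pics/w2.png",np.hstack([a,d])[:,:,::-1]);print(env.state()["force"])
E
```

```text
t 2.775 at [0.4828 0.0399 0.0748] F [-0.2 -0.2  0.2] shift [-0.0013  0.0008 -0.1252] turn [ 0.    -0.     0.006]
knob [320.2 287.6] (np.int32(2854), array([277, 262,  89,  64], dtype=int32)) [0.4905 0.0404 0.097 ] [0.4798 0.0397 0.075 ]
side knob [270.6 162.7] 99 [264 159  15   9]
side knob [333.9 253.3] 58 [330 248  10  10]
side knob [489.8 375.2] 532 [476 364  29  24]
side knob [ 84.8 400.8] 33 [ 79 399  13   5]
[ 0.29185746  0.22493269 -0.19499941]
```

View pics/w2.png

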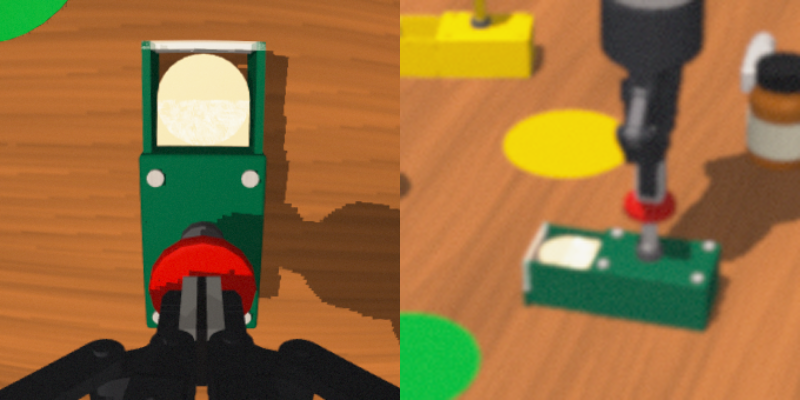

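The wrist panel shows the shut tips over the knob at about (324,296). In the side panel the knob is still up and the tips end at its top. I'll project the measured TCP into both views to check whether the tips really are at z = 0.075.

```bash
python3 - <<'E'
from h import *
s=env.state();p=np.array(s["eef_pos"]);print(p,s["force"],s["joint_torque"])
for n in("side","top"):
    c=env.calibration(n)
    for z in(.075,.098): print(n,z,cv2.projectPoints(np.array([[p[0],p[1],z]]),c["rvec"],c["tvec"],c["camera_matrix"],None)[0].ravel().round(1))
c=env.calibration("wrist");R=cv2.Rodrigues(np.array(c["rvec"]))[0]
print("cam",-R.T@np.array(c["tvec"]).ravel())
for q in(p,p+[0,0,.023],[.4815,.039,.098],[.4815,.039,.075]):
    v=R@q+np.array(c["tvec"]).ravel();th=np.arctan2(np.hypot(v[0],v[1]),v[2]);print((c["camera_matrix"][0,0]*th*v[:2]/np.hypot(v[0],v[1])+c["camera_matrix"][:2,2]).round(1))
E
```

```text
[0.48248107 0.03988974 0.07459752] [ 0.29185746  0.22493269 -0.19499941] [-3.11165513e-02 -4.55838490e+01 -1.67895421e+00 -1.73450768e+01
  3.33686394e-02 -9.01584327e-02 -2.21474259e-02]
side 0.075 [339.5 258.6]
side 0.098 [339.6 248.7]
top 0.075 [315.  263.9]
top 0.098 [314.8 262.7]
cam [0.56174722 0.04492174 0.24466819]
[320.1 282.1]
[320.1 303.8]
[321.9 306.3]
[321.8 284.3]
```

The wrist view also puts the knob top still at z = 0.098, with the visible tips above it. The real tips therefore seem to sit about 20 mm or more above the reported TCP. I'll continue down in small steps, watching the force.

Request:
send_rows(motion=[[0,0,0,0.003,0,0,0],[0,0,0,0.006,0,0,0],[0,0,0,0.006,0,0,0]])

```text
time_s: 3.25
eef_pos: [0.4831, 0.0399, 0.0691]
eef_rot: [-0.0, 0.999, 0.033, 0.0]
force: [-0.5, -0.8, 3.3]
gripper_width: -0.001
gripper_force: 1.7
```

```bash
python3 - <<'E'
from h import *
s=env.state();print(s["eef_pos"],s["force"],s["gripper_width"])
c=env.calibration("wrist");im=env.snapshot("wrist")
for b in blobs(im,(0,200,120),(6,255,255)): print("knob",b[0].round(1),b[1:3])
sd=env.snapshot("side")
a=im[200:420,220:420];d=sd[225:285,300:375]
cv2.imwrite("pics/w3.png",np.hstack([cv2.resize(a,(400,440)),cv2.resize(d,(400,440),interpolation=cv2.INTER_NEAREST)])[:,:,::-1])
E
```

```text
[0.48305993 0.03994308 0.06907081] [-0.45735353 -0.782097    3.28851045] -0.0013144244248401683
knob [320.1 290.4] (np.int32(2707), array([276, 265,  91,  66], dtype=int32))
```

View pics/w3.png

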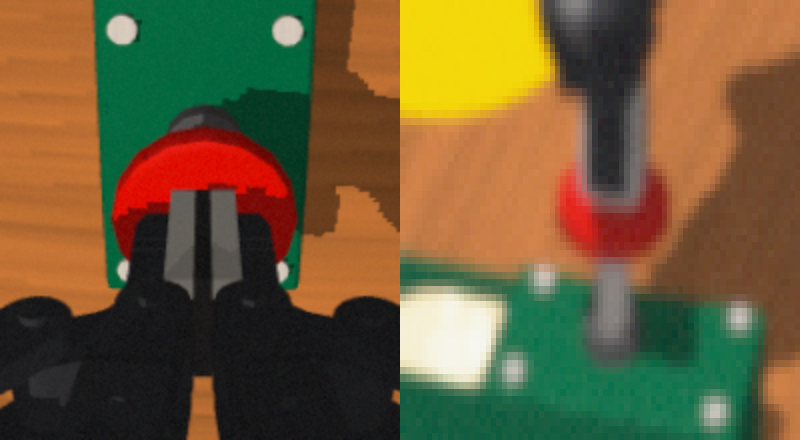

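The tips now rest on the knob centre with 3.3 N at reported z = 0.069. That makes the true tips about 28 mm above the reported TCP, which I'll also apply when pushing. Pressing on.

Request:
send_rows(motion=[[0,-0.001,0,0.005,0,0,0],[0,-0.001,0,0.01,0,0,0],[0,-0.001,0,0.014,0,0,0],[0,-0.001,0,0.018,0,0,0],[0,-0.001,0,0.022,0,0,0],[0,-0.001,0,0.025,0,0,0],[0,-0.001,0,0.027,0,0,0],[0,-0.001,0,0.027,0,0,0]])

```text
time_s: 4.35
eef_pos: [0.4831, 0.04, 0.0425]
eef_rot: [-0.0, 0.999, 0.033, 0.001]
force: [0.1, 0.3, 6.1]
gripper_width: -0.001
gripper_force: 3.0
```

Request:
send_rows(motion=[[0,0,0,0.002,0,0,0],[0,0,0,0.003,0,0,0],[0,0,0,0.004,0,0,0],[0,0,0,0.004,0,0,0]])

```text
time_s: 4.85
eef_pos: [0.4833, 0.04, 0.0415]
eef_rot: [0.0, 0.999, 0.033, 0.001]
force: [-10.4, -1.2, 47.7]
gripper_width: 0.001
gripper_force: 23.6
```

The force jumped to 48 N, so the hard stop is reached. I'll hold briefly, then rise.

Request:
send_rows(motion=[[0,0,0,-0.002,0,0,0],[0,0,0,-0.015,0,0,0],[0,0,0,-0.035,0,0,0],[0,0,0,-0.07,0,0,0],[0,0,0,-0.12,0,0,0],[0,0,0,-0.14,0,0,0],[0,0,0,-0.14,0,0,0]])

```text
time_s: 5.72
eef_pos: [0.4826, 0.0399, 0.1793]
eef_rot: [-0.0, 0.999, 0.033, 0.001]
force: [-0.8, 0.2, -0.1]
gripper_width: -0.003
gripper_force: 0.0
```

```bash
python3 - <<'E'
from h import *
goto([.4815,.039,.2],.06)
c=env.calibration("wrist");im=env.snapshot("wrist");cv2.imwrite("pics/w4.png",im[:,:,::-1])
for b in blobs(im,(0,200,120),(6,255,255)): print("knob",b[0].round(1),b[1:3],wray(c,b[0],.097).round(4))
for b in blobs(im,(15,5,130),(50,130,255),(240,0,420,200),60): print("cream",b[0].round(1),b[1:3],wray(c,b[0],.012).round(4))
t=env.snapshot("top")
for b in blobs(t,(15,5,150),(50,120,255),(290,180,345,260),20): print("top cream",b[0].round(1),b[1:3],ray("top",b[0],.012).round(4))
for b in blobs(t,(55,200,120),(75,255,255),amin=300): print("mat",ray("top",b[0],0).round(4))
E
```

```text
t 5.725 at [0.4826 0.0399 0.1793] F [-0.8  0.2 -0.1] shift [-0.0011  0.0008 -0.0207] turn [-0.    -0.003  0.006]
knob [321.2 235.1] (np.int32(2455), array([293, 208,  58,  55], dtype=int32)) [0.4814 0.0392 0.097 ]
cream [322.4  50.9] (np.int32(2131), array([297,  25,  51,  48], dtype=int32)) [0.6257 0.0476 0.012 ]
cream [322.  134.3] (np.int32(2754), array([287, 104,  71,  59], dtype=int32)) [0.5493 0.0428 0.012 ]
cream [348.6 181. ] (np.int32(61), array([344, 177,  10,   9], dtype=int32)) [0.5082 0.0156 0.012 ]
top cream [312.  200.2] (np.int32(20), array([308, 199,   9,   4], dtype=int32)) [0.65   0.0517 0.012 ]
mat [0.6444 0.1739 0.    ]
mat [ 0.5333 -0.7393  0.    ]
```

View pics/w4.png

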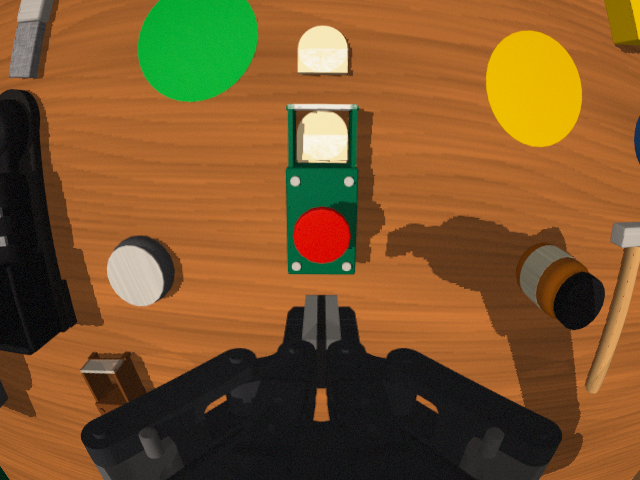

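The wrist view shows one heel pushed out at (323,50), about (0.624, 0.047) with its nose ahead. The second heel is in the shaft at (322,134) and the knob is back up at (321,235). Next I go to the heel's right side.

Request:
send_rows(motion=[[0,0.07,0.031,0,0,0,0],[0,0.14,0.061,0,0,0,0],[0,0.14,0.061,0.0,0,0,0],[0,0.14,0.061,0.06,0,0,0],[0,0.14,0.061,0.12,0,0,0],[0,0.14,0.061,0.16,0,0,0],[0,0.14,0.061,0.18,0,0,0],[0,0.14,0.061,0.18,0,0,0]])

```text
time_s: 6.82
eef_pos: [0.6241, -0.0117, -0.0036]
eef_rot: [-0.0, 0.999, 0.033, -0.002]
force: [-0.2, -0.3, 0.6]
gripper_width: 0.002
gripper_force: 0.0
```

Request:
send_rows(motion=[[0,0,0,0.005,0,0,0],[0,0,0,0.01,0,0,0],[0,0,0,0.015,0,0,0],[0,0,0,0.018,0,0,0],[0,0,0,0.018,0,0,0]])

```text
time_s: 7.45
eef_pos: [0.6253, -0.0118, -0.0202]
eef_rot: [0.0, 0.999, 0.033, -0.0]
force: [-0.1, 0.9, 0.4]
gripper_width: 0.004
gripper_force: 0.0
```

```bash
python3 - <<'E'
from h import *
goto([.626,-.012,-.0215],.066)
im=env.snapshot("wrist");sd=env.snapshot("side")
cv2.imwrite("pics/w5.png",np.hstack([cv2.resize(im[100:400,150:450],(400,400)),cv2.resize(sd[200:320,200:320],(400,400),interpolation=cv2.INTER_NEAREST)])[:,:,::-1])
E
```

```text
t 7.45 at [ 0.6253 -0.0118 -0.0202] F [-0.1  0.9  0.4] shift [0.0007 0.0002 0.0013] turn [ 0.  0. -0.]
```

View pics/w5.png

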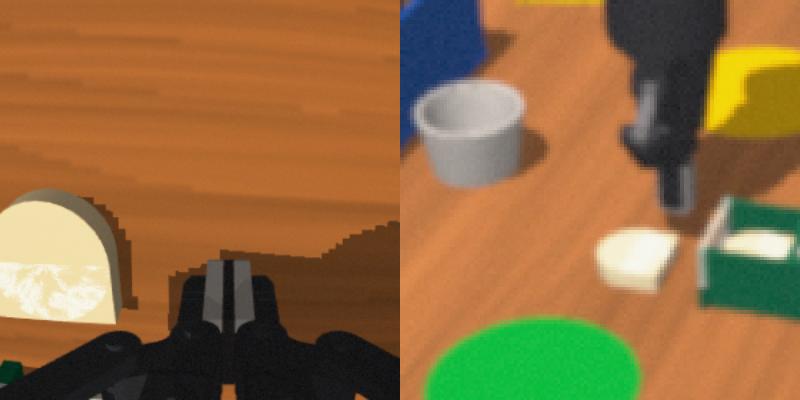

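The shut tips are beside the heel with no bench contact at reported z = -0.020, which confirms the offset. They sit near the rear end of the heel's flat side, so I'll shift about 9 mm forward and push.

Request:
send_rows(motion=[[0,0.009,0,0,0,0,0],[0,0.01,-0.012,0,0,0,0],[0,0.011,-0.024,0,0,0,0],[0,0.012,-0.034,0,0,0,0],[0,0.014,-0.046,0,0,0,0],[0,0.015,-0.058,0,0,0,0],[0,0.016,-0.07,0,0,0,0],[0,0.017,-0.08,0,0,0,0]])

```text
time_s: 8.55
eef_pos: [0.6372, 0.0702, -0.02]
eef_rot: [-0.0, 0.999, 0.033, -0.0]
force: [-0.1, -0.3, 0.3]
gripper_width: 0.001
gripper_force: 0.1
```

```bash
cat > look.py <<'E'
from h import *
import sys
goto([.64,.141,-.0215],.066)
t=env.snapshot("top");sd=env.snapshot("side")
for b in blobs(sd,(15,5,140),(50,120,255),(200,240,300,345),20):
    q=cv2.minAreaRect(np.argwhere(b[3])[:,::-1].astype(np.float32));print("side cream",b[0].round(1),b[1:3],ray("side",b[0],.011).round(4))
for b in blobs(t,(15,5,150),(50,120,255),(235,170,335,222),20): print("top cream",b[0].round(1),b[1:3],ray("top",b[0],.012).round(4))
cv2.imwrite(sys.argv[1],np.hstack([cv2.resize(t[160:260,230:350],(400,333),interpolation=3),cv2.resize(sd[240:340,180:300],(400,333),interpolation=2)])[:,:,::-1])
E
python3 look.py pics/p1.png
```

```text
t 8.55 at [ 0.6372  0.0702 -0.02  ] F [-0.1 -0.3  0.3] shift [ 0.0075 -0.0705  0.0015] turn [-0.  0.  0.]
side cream [222.1 243.4] (np.int32(27), array([219, 240,   8,   8], dtype=int32)) [ 0.7765 -0.0284  0.011 ]
side cream [292.7 271.1] (np.int32(55), array([289, 259,  10,  28], dtype=int32)) [0.5882 0.023  0.011 ]
side cream [297.3 272.3] (np.int32(26), array([295, 270,   5,   6], dtype=int32)) [0.5775 0.0244 0.011 ]
side cream [258.9 291.7] (np.int32(384), array([247, 282,  26,  21], dtype=int32)) [0.6267 0.1088 0.011 ]
top cream [288.  211.2] (np.int32(53), array([286, 205,   6,  12], dtype=int32)) [0.6207 0.1114 0.012 ]
```

View pics/p1.png

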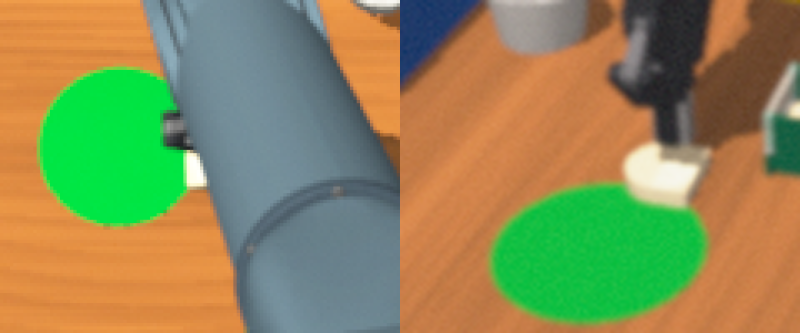

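The heel is being pushed along without turning and is at the mat's right edge in both panels. I'll continue.

Request:
send_rows(motion=[[0,0.002,-0.01,0,0,0,0],[0,0.004,-0.022,0,0,0,0],[0,0.006,-0.034,0,0,0,0],[0,0.008,-0.046,0,0,0,0],[0,0.01,-0.058,0,0,0,0],[0,0.011,-0.066,0,0,0,0],[0,0.011,-0.07,0,0,0,0],[0,0.011,-0.07,0,0,0,0]])

```text
time_s: 9.65
eef_pos: [0.6435, 0.1398, -0.02]
eef_rot: [0.0, 0.999, 0.033, -0.0]
force: [-0.4, -0.7, 0.6]
gripper_width: -0.003
gripper_force: 0.0
```

Request:
send_rows(motion=[[0,0,0.01,0,0,0,0],[0,0,0.02,0,0,0,0],[0,0,0.02,-0.03,0,0,0],[0,0,0.05,-0.09,0,0,0],[0,0,0.1,-0.15,0,0,0],[0,0,0.15,-0.18,0,0,0],[0,0,0.2,-0.18,0,0,0],[0,0,0.2,-0.18,0,0,0]])

```text
time_s: 10.65
eef_pos: [0.6568, -0.0703, 0.1612]
eef_rot: [0.003, 1.0, 0.027, 0.001]
force: [-0.0, 0.6, -0.1]
gripper_width: 0.001
gripper_force: 0.0
```

```bash
python3 look.py pics/p2.png; python3 - <<'E'
from h import *
t=env.snapshot("top")
for b in blobs(t,(0,200,150),(6,255,255)): print("knob",b[0].round(1),b[1])
E
```

```text
t 10.65 at [ 0.6568 -0.0703  0.1612] F [-0.   0.6 -0.1] shift [-0.0056 -0.213   0.1815] turn [ 0.006 -0.001 -0.012]
side cream [215.  248.6] (np.int32(28), array([212, 245,   8,   9], dtype=int32)) [ 0.7819 -0.0044  0.011 ]
side cream [294.1 271.7] (np.int32(87), array([289, 259,  11,  28], dtype=int32)) [0.5846 0.0242 0.011 ]
side cream [241.7 311.7] (np.int32(450), array([229, 302,  28,  22], dtype=int32)) [0.6327 0.1753 0.011 ]
top cream [265.8 204.7] (np.int32(288), array([257, 195,  19,  19], dtype=int32)) [0.6364 0.1673 0.012 ]
knob [458.7 147.2] 206
knob [ 19.9 208.8] 62
knob [315.8 262.2] 237
knob [204.7 392.8] 276
```

View pics/p2.png

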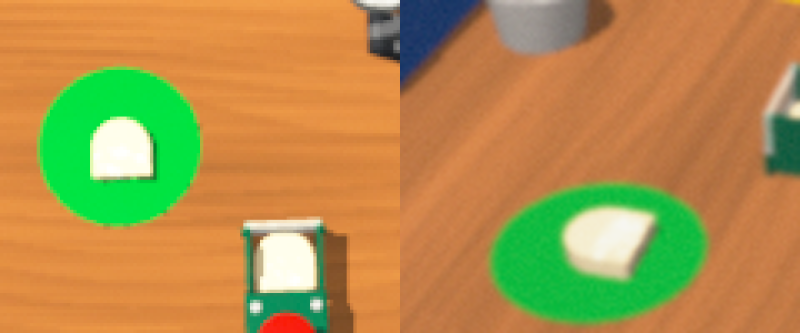

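The heel lies near the centre of the green mat, with its centroid at (265.8,204.7) and the mat centre at (265.5,203.6). The plunger is up, the other heels are in the dispenser and the arm is clear. I'm handing the job in.

```bash
python3 -c "
from bench import env
print(env.sign_off())"
```

```text
the job is handed in; nothing more can be done
None
```

I pressed the plunger once and it came back up; I then pushed the single heel to near the centre of the green mat, and handed the job in (the sign-off returned no verdict).

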